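# Fit the hose elbows to the airbrush manifold

### The job

Get the airbrush manifold ready for its hoses: for every steel elbow standing on the board, lift the dust cap off one outlet stub, put the cap the same way up into a compartment of the wooden cap tray (one cap to a compartment), and screw the elbow clockwise onto that stub until the thread has well caught it, stopping with its outlet pointing straight over the stub's hose cradle. An outlet that gets no elbow keeps its cap, and the two jars and the pumice stone beside the work stay where they are.

Things in the scene. Friction and masses are not known exactly. Their poses are not given: they have to be found in the camera images.
- manifold: Airbrush air manifold, fixed: an aluminium bar 56 (x) x 220 (y) x 20 mm high with three threaded brass outlet stubs standing on its top along its y axis. Origin: centre of its underside, which lies on a 28 mm high plywood board top (z = 0.028). z up; at yaw 0 its x axis points away from the robot, its y axis to the robot's left. A lamp arm lies low behind the board.
- stub_1 (a point): Foot of the left-hand (+y) stub, on its axis, on the bar's top face; axes as the manifold's. Stubs: 25 mm high, 28 mm across the thread (core 19), 82 mm apart. Right-hand two-start thread, lead 18 mm a turn, 1 mm play: clockwise from above screws an elbow down 0.05 mm per degree. Self-locking. An elbow rests on the thread's top until turned in, and stops hard on the disc below with its underside at 3 mm.
- cradle_1_mark (a point): The mark of stub_1: its hose cradle, fixed: a steel arm 12 mm wide, 3 mm thick on a 40 mm disc round the stub's foot, ending in a forked saddle 22 mm wide, 10 mm high, 52 mm from the stub axis. Point: on the arm's centre line, 50 mm from the stub axis, 10 mm above the bar. x axis: outward along the arm, where the outlet must point. All arms point to the manifold's front (-x) within 0.4 rad.
- stub_2 (a point): Foot of the middle stub, as stub_1. Starting the thread (all stubs): set an elbow on with its outlet at yaw -45 degrees in the manifold frame (between straight back, +x, and right, -y): its underside then rests 12.5 mm above the bar. From there it must turn 112 to 158 degrees clockwise to face its cradle, underside then 4 to 7.5 mm above the bar; the thread has caught it after about 50 degrees.
- cradle_2_mark (a point): The mark of stub_2, like cradle_1_mark; its arm has its own direction.
- stub_3 (a point): Foot of the right-hand (-y) stub, as stub_1. If an elbow (on any stub) is started half a turn wrong (yaw near +135), it still lies loose on top, underside 13 mm or higher, when it first faces the cradle, and comes hard down before it faces it again: lift or unscrew it and start it half a turn round.
- cradle_3_mark (a point): The mark of stub_3, like cradle_1_mark; its arm has its own direction.
- elbow_a_mid (a point): Elbow a: loose, steel, about 160 g; hexagonal screw socket 39 mm over flats, 32 mm high, open below, on top a hose barb outlet (18 mm thick, 42 mm above the underside) going out level to 50 mm from the axis; 54 mm high. Point: on the socket axis, 27 mm above the underside; z up the socket axis, x along the outlet; two flats face +y and -y. Starts upright on the board's right. May be absent.
- elbow_a_outlet (a point): Centre of the outlet's open end of elbow a, 50 mm from its socket axis, 42 mm above its underside; axes as elbow_a_mid.
- elbow_b_mid (a point): Elbow b: the same as elbow_a, beside it; may be absent.
- elbow_b_outlet (a point): Centre of the outlet's open end of elbow b, 50 mm from its socket axis, 42 mm above its underside; axes as elbow_b_mid.
- elbow_c_mid (a point): Elbow c: the same as elbow_a, beside it; may be absent.
- elbow_c_outlet (a point): Centre of the outlet's open end of elbow c, 50 mm from its socket axis, 42 mm above its underside; axes as elbow_c_mid.
- cap_1_mid (a point): Dust cap that starts on stub_1: loose, black plastic, round, open below, 38 mm across, 30 mm high, 40 g; the upper 14 mm is the knurled grip. It simply lifts off. Point: on its axis, half-way up (15 mm). On a stub its underside is 9 mm above the bar.
- cap_2_mid (a point): Dust cap that starts on stub_2; like cap_1.
- cap_3_mid (a point): Dust cap that starts on stub_3; like cap_1.
- cap_tray: Cap tray: loose wooden tray with three square compartments in a row along its y axis, 56 x 160 x 12 mm high, 0.5 kg. Origin: centre of its underside, on the board.
- pocket_1 (a point): Centre of the floor of the tray's compartment at the +y end: 48 mm square inside, walls 4 mm thick, floor 4 mm above the tray's underside, rim 8 mm above the floor; compartments 52 mm apart.
- pocket_2 (a point): Centre of the floor of the tray's compartment at the middle.
- pocket_3 (a point): Centre of the floor of the tray's compartment at the -y end.
- jar_gold_mid (a point): Bystander: glass jar with a gold-coloured lid, 56 mm across, 66 mm high, on the table left of the board; point half-way up. Leave it alone.
- amber_jar_mid (a point): Bystander: amber-filled glass jar with a pale lid, 57 mm across, 78 mm high, on the table left of the board, nearer the robot; point half-way up. Leave it alone.
- pumice_mid (a point): Bystander: dark pumice stone, about 41 x 48 x 24 mm, on the front left of the board; point half-way up. Leave it alone.
There are look-alikes about, which are no part of the job. What is shaped like the part that bears elbow_b_mid but red is not meant.

How it is judged:
By the outcome, as a careful person would: the job done as asked, in the order asked, and still so for the second after the job is handed in, with the robot touching nothing.
Of elbow_a, elbow_b, elbow_c only 2 to 3 are there at a start; the rules pass over those that are not, and their reading is None.
At some moment in a run one of cap_tray may be knocked a few centimetres aside while the robot is not near it.
It also fails if it takes over 210 s, if anything falls off the work surface, if the arm or the gripper's body presses on something with over 40 N, if the wrist force passes 120 N, or if a joint passes its speed limit or range.

### The arm

A 6-joint arm with a two-finger parallel gripper is mounted at the origin on a cart in front of the work surface, level with it; the furniture and walls round the work are solid. World frame = base frame: x ahead of the robot, y to its left, z up, the work surface at z = 0. Lengths are in m, angles in rad, forces in N, time in s.
With the tool pointing down it reaches from about 0.375 to 0.975 m from the base axis. Payload 3.8 kg.
Tool frame: the origin (TCP) lies between the finger pads; the fingertips stand 22 mm ahead of it and the grasp point (between the pads) lies 3 mm ahead of it; z points along the fingers, y is the direction in which the jaws open and shut (so a half turn about z gives the same grasp; the last joint's range is limited). The gripper opens to 85 mm and grips with 20 to 120 N. Pads are 22 mm wide; open, the fingers measure 114 mm over their backs; the gripper's body (76 mm by 85 mm) begins 54 mm behind the grasp point. The pads swing forward as they close: fully open they stand 13 mm farther back than shut.
Start: joints at [-1.216, 0.264, 1.604, -0, 1.274, -0.037], TCP at [0.258, -0.624, 0.253] pointing down, gripper open.
Joint ranges: [-2.63, 2.63], [-0.94, 2.18], [0.31, 2.57], [-1.31, 4.45], [0, 2.66], [-2.55, 2.55]. Speed limits (rad/s): [2.57, 2.57, 3.14, 3.14, 3.14, 3.14].

### API

Orientations are given as a rotation vector (axis times angle).
In Python, from workcell import * gives the robot as it stands.
- The arm moves only by the tool step_arm, never from a script. Its argument "motion" is a list that holds one entry, the list of rows, each a list of 7 numbers: the finger opening in m, from 0 to 0.0854, then the shift along the world's x, y, z in m, then the turn, a rotation vector about the world's x, y, z in degrees. A call has exactly 8 rows; each row is the pose to reach, as a shift and turn from the pose measured when the call began; what a row does not reach only later rows make up. A row lasts 1/8 s, in which the tool goes at most 62.5 mm and 10.7 degrees, less where a joint would pass 70% of its speed; a pose out of reach is approached as far as the arm can. A call with a gripper value outside its range is refused whole. The fingers move at their own pace and stop on an object; "newtons" is the grip in N (left out, the last holds). Time passes only in rows, so rows that repeat a pose let the fingers close, or fill a call up. It gives the time, the measured TCP pose, the force and the opening at its end, in the units of the state.
- read_state(): the state, without advancing time (a new reading comes with each control period).
- read_camera(name): name is "scene" or "top" or "wrist"; returns (picture, depth): 384x512x3 uint8, blue, green, red; 384x512 float32, m along the optical axis (not along the pixel's ray), 0 where there is no reading.
- get_calibration(name): a dict with "K" (3x3 intrinsics, pixels), "world_from_camera" (4x4, takes a point from camera to world coordinates). Camera axes: x right, y down, z forward; pixel columns grow to the right and rows downward; lengths in m; the calibration is good to about 2 mm. The wrist camera is an equidistant fisheye: a pixel r from the principal point sees the ray r / f radians off the axis. A picture is of the moment at which its call begins: read the wrist's pose just before it. get_calibration takes no time and is no camera call; for the wrist camera it gives the pose at the moment of the call.
- finish_job(): hands the job in, once; it reports no verdict.
Trained networks look in the newest picture that a camera, given by its name, has taken for a name from the list of things; names that differ only in an ending like _2 or _b are one class to them, and where a whole thing is asked for, a point or a joint stands for the part that bears it (a point fixed in the world has none). Each returns a list of dicts, best first, with "score" (0 to 1); they miss things now and then, are a little off and sometimes report something else, mostly with a low value. They report only what shows in the picture. A call takes as long as a camera call. They do not tell look-alikes from the thing itself.
- spot_in(camera, thing): "xyz" ([x, y, z] in m, in the coordinates of the camera as it stood for that picture, good to about 4 mm: the middle of the surface that is visible of it).
- regions_of(camera, thing): "region" (384x512 bool, what is visible of it).
The state is a dict: "time": time; "q": joint angles; "joint_vel": joint speeds; "joint_torque": joint torques, N m; "tool_pos": TCP position; "tcp_rot": TCP orientation; "wrist_force": force on the tool from outside, world axes, zero at the start; "torque": the same for the moment, N m; "width": opening from 0.0 (shut) to 1.0 (fully open).
Only numpy, scipy, OpenCV 4.12 (cv2) and the standard library are available. Lean on these libraries where they do the work, as an engineer would, in place of code of your own. Each camera call takes 0.05 s, during which the arm holds its last target. There are 200 camera calls.

## Working session

There is one attempt and no reset: what is moved stays moved. The work goes in short steps, Python scripts to look and compute and a tool call to move; the robot and the scene stay as the last step left them, time stands still between calls to the robot, and variables do not carry over. Pictures are saved under pics/ and viewed, on a budget of 14 in all, crops included, one or two more only if the job needs it, and the job is handed in when it is done.

Besides the shell and the picture viewer there is one more tool, called after "Call:" as name([rows], argument=value, ...), one row to a line, values as JSON. step_arm: Moves the arm, as the interface text tells. Its arguments: {"type":"object","properties":{"motion":{"type":"array"},"newtons":{"type":"number"}},"required":["motion"]}

```bash
ls; mkdir -p pics; cat > h.py <<'E'
from workcell import *
import numpy as np, cv2
def w(cam,p):
    T=np.array(get_calibration(cam)["world_from_camera"]); return T[:3,:3]@np.array(p)+T[:3,3]
def cloud(cam,depth):
    c=get_calibration(cam);K=np.array(c["K"]);T=np.array(c["world_from_camera"])
    v,u=np.mgrid[:384,:512]; x=(u-K[0,2])/K[0,0]; y=(v-K[1,2])/K[1,1]
    if cam=="wrist":
        r=np.hypot(x,y);s=np.where(r>1e-6,np.tan(np.minimum(r,1.5))/np.maximum(r,1e-6),1);x=x*s;y=y*s
    P=np.stack([x*depth,y*depth,depth],-1)
    return P@T[:3,:3].T+T[:3,3]
E
python3 - <<'E'
from h import *
for c in ("scene","top"):
    p,d=read_camera(c); cv2.imwrite(f"pics/{c}0.png",p); np.save(f"{c}0.npy",d)
    P=cloud(c,d); np.save(f"{c}P0.npy",P)
    for t in ("elbow_a_mid","elbow_a_outlet","cap_1_mid","cap_tray","pocket_1","manifold","cradle_1_mark","stub_1","pumice_mid","jar_gold_mid","amber_jar_mid"):
        print(c,t,[(round(r["score"],2),w(c,r["xyz"]).round(3).tolist()) for r in spot_in(c,t)])
print(read_state())
E
```

```text
pics
scene elbow_a_mid []
scene elbow_a_outlet [(0.49, [0.543, -0.257, 0.061])]
scene cap_1_mid [(0.59, [0.547, 0.066, 0.085])]
scene cap_tray [(0.77, [0.411, -0.037, 0.03]), (0.24, [0.52, -0.021, 0.049])]
scene pocket_1 [(0.97, [0.417, -0.038, 0.032]), (0.61, [0.543, -0.257, 0.06])]
scene manifold [(0.88, [0.53, 0.006, 0.049]), (0.72, [0.543, -0.255, 0.068])]
scene cradle_1_mark [(0.62, [0.528, 0.062, 0.053])]
scene stub_1 [(0.8, [0.528, 0.001, 0.048])]
scene pumice_mid [(0.72, [0.375, 0.093, 0.046]), (0.47, [0.532, 0.002, 0.045])]
scene jar_gold_mid [(0.87, [0.446, 0.16, 0.061]), (0.41, [0.415, -0.041, 0.031])]
scene amber_jar_mid [(0.76, [0.35, 0.159, 0.08])]
top elbow_a_mid [(0.74, [0.547, -0.266, 0.073])]
top elbow_a_outlet [(0.65, [0.546, -0.264, 0.076])]
top cap_1_mid [(0.65, [0.553, 0.057, 0.087])]
top cap_tray [(0.64, [0.421, -0.044, 0.031]), (0.52, [0.499, -0.094, 0.054])]
top pocket_1 [(0.91, [0.416, -0.039, 0.035])]
top manifold [(0.97, [0.534, -0.041, 0.051]), (0.56, [0.552, 0.058, 0.092])]
top cradle_1_mark []
top stub_1 [(0.67, [0.538, -0.04, 0.047])]
top pumice_mid [(0.6, [0.383, 0.085, 0.05]), (0.59, [0.419, -0.043, 0.031])]
top jar_gold_mid [(0.88, [0.447, 0.149, 0.064])]
top amber_jar_mid [(0.64, [0.358, 0.139, 0.081])]
{'time': 1.2, 'q': array([-1.21590776e+00,  2.63906426e-01,  1.60400042e+00, -3.87370333e-05,
        1.27370921e+00, -3.69116099e-02]), 'joint_vel': array([ 0.00102642, -0.00073276, -0.00062412,  0.00042057, -0.0005029 ,
        0.00107596]), 'joint_torque': array([ 1.79814098e-03, -5.15078652e+01, -3.67724097e+01,  4.56489388e-04,
        9.06741461e-04,  2.55900837e-06]), 'tool_pos': array([ 0.25772752, -0.62385081,  0.25327516]), 'tcp_rot': array([-3.08148261e+00, -6.11523507e-01,  6.32676392e-05]), 'wrist_force': array([-0.76807817,  0.0259312 ,  0.71104282]), 'torque': array([ 0.05202379,  0.01822688, -0.0023785 ]), 'width': 0.9989830937232517}
```

View pics/top0.png

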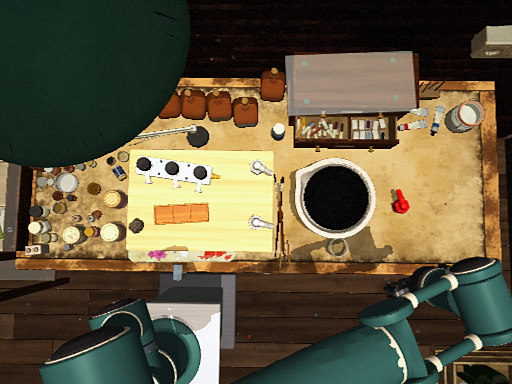

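View pics/scene0.png

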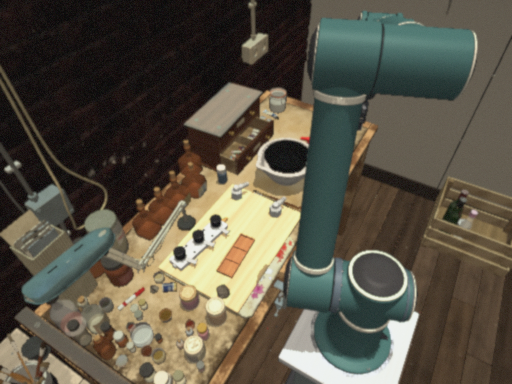

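Two steel elbows stand on the board's right, at top-view pixels (260,167) and (258,222). The red one at (400,200) is the look-alike. The tray is at (181,213), and the caps at (144,163), (172,168) and (199,173). Next I'll go above the board for a close look.

Call:
step_arm([
  [[0.085, 0, 0, 0.05, 0, 0, 0], [0.085, 0.02, 0.04, 0.09, 0, 0, 7], [0.085, 0.05, 0.09, 0.12, 0, 0, 15], [0.085, 0.08, 0.14, 0.15, 0, 0, 24], [0.085, 0.11, 0.19, 0.17, 0, 0, 33], [0.085, 0.13, 0.24, 0.17, 0, 0, 42], [0.085, 0.15, 0.29, 0.17, 0, 0, 51], [0.085, 0.17, 0.34, 0.17, 0, 0, 60]],
])

```text
time: 2.2
tool_pos: [0.4282, -0.2821, 0.4236]
tcp_rot: [2.357, 2.076, 0.001]
wrist_force: [0.0, -0.7, -0.8]
width: 0.996
```

Call:
step_arm([
  [[0.085, 0.01, 0.05, 0, 0, 0, 4], [0.085, 0.02, 0.1, 0, 0, 0, 7.5], [0.085, 0.04, 0.15, 0, 0, 0, 7.5], [0.085, 0.05, 0.2, 0, 0, 0, 7.5], [0.085, 0.06, 0.24, 0, 0, 0, 7.5], [0.085, 0.06, 0.24, 0, 0, 0, 7.5], [0.085, 0.06, 0.24, 0, 0, 0, 7.5], [0.085, 0.06, 0.24, 0, 0, 0, 7.5]],
])

```text
time: 3.2
tool_pos: [0.488, -0.0432, 0.4237]
tcp_rot: [2.218, 2.224, 0.0]
wrist_force: [0.4, 0.2, -1.7]
width: 0.995
```

```bash
cat >> h.py <<'E'
def look(n,crop=None):
    p,d=read_camera("wrist"); s=read_state(); P=cloud("wrist",d); np.save(n+".npy",P); cv2.imwrite(f"pics/{n}.png",p)
    from scipy.spatial.transform import Rotation as R
    R_=R.from_rotvec(s["tcp_rot"]).as_matrix()
    print("t",s["time"],"tcp",s["tool_pos"].round(4),"yaw",np.degrees(np.arctan2(R_[1,0],R_[0,0])).round(2),"zdir",R_[:,2].round(3),"F",s["wrist_force"].round(1),"w",round(s["width"],3))
    return p,d,P
def spots(cam,*ts):
    for t in ts: print(t,[(round(r["score"],2),w(cam,r["xyz"]).round(3).tolist()) for r in spot_in(cam,t)])
E
python3 - <<'E'
from h import *
p,d,P=look("w1")
print(get_calibration("wrist"))
spots("wrist","elbow_a_mid","elbow_a_outlet","cap_1_mid","cap_tray","pocket_1","manifold","cradle_1_mark","stub_1")
E
```

```text
t 3.25 tcp [ 0.488  -0.0432  0.4237] yaw 90.14 zdir [ 0.001 -0.001 -1.   ] F [ 0.2 -0.6  0.3] w 0.993
{'K': array([[297.31863964,   0.        , 256.65828731],
       [  0.        , 297.31863964, 191.63035014],
       [  0.        ,   0.        ,   1.        ]]), 'world_from_camera': array([[ 0.99999373,  0.00122045,  0.00332475,  0.48833299],
       [ 0.00224679, -0.94427558, -0.32914826,  0.04122269],
       [ 0.00273777,  0.32915366, -0.9442724 ,  0.54340637],
       [ 0.        ,  0.        ,  0.        ,  1.        ]])}
elbow_a_mid [(0.73, [0.549, -0.261, 0.064])]
elbow_a_outlet [(0.92, [0.548, -0.256, 0.062]), (0.21, [0.455, 0.145, 0.065])]
cap_1_mid [(0.61, [0.548, 0.06, 0.088]), (0.28, [0.417, -0.043, 0.03])]
cap_tray [(0.57, [0.417, -0.039, 0.03])]
pocket_1 [(0.8, [0.411, -0.04, 0.033])]
manifold [(0.68, [0.544, -0.002, 0.048])]
cradle_1_mark [(0.49, [0.523, 0.055, 0.053])]
stub_1 [(0.57, [0.534, -0.006, 0.052])]
```

View pics/w1.png

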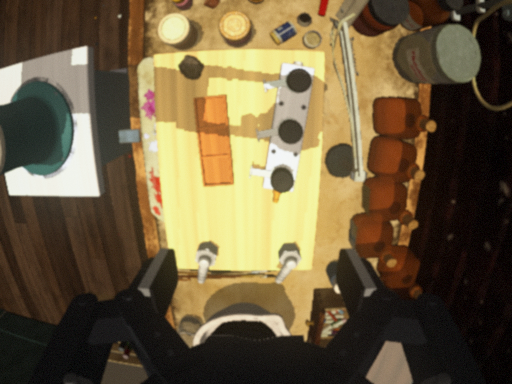

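The wrist view shows the caps at (298,80), (290,131) and (282,178), and the tray at (215,140). There are only two elbows, at (207,252) and (289,256), with their outlets pointing towards the bottom of the picture (-y). I'll get exact numbers from the depth.

```bash
cat > m.py <<'E'
from h import *
def rect(pts):
    (c,s,a)=cv2.minAreaRect((pts[:,:2]*1000).astype(np.float32)); return np.round(c,1),np.round(s,1),round(a,2)
def circ(pts): 
    (c,r)=cv2.minEnclosingCircle((pts[:,:2]*1000).astype(np.float32)); return np.round(c,1),round(r,1),np.median(pts[:,:2]*1000,0).round(1)
def tray(p,P):
    hsv=cv2.cvtColor(p,cv2.COLOR_BGR2HSV)
    m=(P[...,2]>.028)&(P[...,2]<.045)&(abs(P[...,0]-.42)<.1)&(abs(P[...,1]+.04)<.16)&((hsv[...,0]<14)&(hsv[...,1]>120))
    m=cv2.morphologyEx(m.astype(np.uint8),cv2.MORPH_OPEN,np.ones((3,3)))
    n,l,st,_=cv2.connectedComponentsWithStats(m); k=1+np.argmax(st[1:,4]); print("tray",rect(P[l==k]),"z",np.percentile(P[l==k][:,2],[5,50,95]).round(4))
def comps(P,m,name,f):
    n,l,st,_=cv2.connectedComponentsWithStats(m.astype(np.uint8))
    for k in range(1,n):
        if st[k,4]>25: q=P[l==k]; print(name,st[k,4],f(q),"z",np.percentile(q[:,2],[5,50,95]).round(4))
E
python3 - <<'E'
from m import *
p=cv2.imread("pics/w1.png");P=np.load("w1.npy")
X,Y,Z=P[...,0],P[...,1],P[...,2]
tray(p,P)
inm=(X>.45)&(X<.62)&(Y>-.15)&(Y<.13)
comps(P,inm&(Z>.079)&(Z<.1),"cap",circ)
comps(P,inm&(Z>.040)&(Z<.056)&(p.max(-1)>90),"bar",rect)
comps(P,(Y<-.18)&(Y>-.36)&(X>.3)&(X<.65)&(Z>.04)&(Z<.1),"elb",rect)
comps(P,(Y<-.18)&(Y>-.36)&(X>.3)&(X<.65)&(Z>.071)&(Z<.1),"elbtop",rect)
# elevation maps: orthographic render
def ortho(p,P,x0,x1,y0,y1,s,zmin=.02):
    m=(X>x0)&(X<x1)&(Y>y0)&(Y<y1)&(Z>zmin)
    im=np.zeros((int((y1-y0)*s),int((x1-x0)*s),3),np.uint8)
    o=np.argsort(P[m][:,2]); q=P[m][o]; c=p[m][o]
    for a,b in zip(q,c): cv2.circle(im,(int((a[0]-x0)*s),int((y1-a[1])*s)),3,b.tolist(),-1)
    return im
c=cv2.resize(p[55:290,175:340],None,fx=2.5,fy=2.5,interpolation=cv2.INTER_CUBIC)
cv2.imwrite("pics/w1c.png",c)
E
```

```text
Traceback (most recent call last):
  File "m.py", line 10, in tray
    n,l,st,_=cv2.connectedComponentsWithStats(m); k=1+np.argmax(st[1:,4]); print("tray",rect(P[l==k]),"z",np.percentile(P[l==k][:,2],[5,50,95]).round(4))
                                                      ~~~~~~~~~^^^^^^^^^^
ValueError: attempt to get argmax of an empty sequence
```

```bash
cat > a.py <<'E'
from m import *
import sys
n=sys.argv[1]
p=cv2.imread(f"pics/{n}.png");P=np.load(f"{n}.npy")
X,Y,Z=P[...,0],P[...,1],P[...,2]
print("tray px",P[140,205:225:10].round(4).tolist(),p[140,205], cv2.cvtColor(p,cv2.COLOR_BGR2HSV)[140,205],"board",P[230,240].round(4))
inm=(X>.45)&(X<.62)&(Y>-.15)&(Y<.13)
comps(P,inm&(Z>.077)&(Z<.1),"cap",circ)
comps(P,inm&(Z>.040)&(Z<.056)&(p.max(-1)>90),"bar",rect)
e=(Y<-.18)&(Y>-.36)&(X>.3)&(X<.65)
comps(P,e&(Z>.038)&(Z<.1),"elb",rect)
comps(P,e&(Z>.069)&(Z<.1),"elbtop",rect)
c=cv2.resize(p[55:290,175:340],None,fx=2.5,fy=2.5,interpolation=cv2.INTER_CUBIC)
cv2.imwrite(f"pics/{n}c.png",c)
try: tray(p,P)
except Exception as x: print(x)
E
python3 a.py w1
```

```text
tray px [[0.3993, -0.0416, 0.0309], [0.417, -0.0421, 0.03]] [ 73 159 241] [ 15 178 241] board [ 0.4581 -0.217   0.0283]
cap 78 (array([610. ,  78.1]), 24.8, array([609.8,  80.7])) z [0.0879 0.0909 0.0976]
cap 488 (array([553.6,  61.1]), 19.9, array([553.5,  60.9])) z [0.0839 0.0858 0.0874]
cap 469 (array([542.2, -20.3]), 19.5, array([541.7, -19.2])) z [0.0833 0.0857 0.0873]
cap 450 (array([ 530.9, -100.9]), 19.7, array([530.5, -99.9])) z [0.0814 0.0856 0.0871]
bar 3057 (array([530.9, -15.3]), array([225.9,  82.6]), 81.37) z [0.0453 0.0475 0.051 ]
bar 54 (array([ 525.8, -139.9]), array([12.6, 19.7]), 1.41) z [0.0405 0.0425 0.046 ]
elb 547 (array([ 387.1, -276.5]), array([73.4, 38.8]), 74.4) z [0.0427 0.0657 0.0803]
elb 558 (array([ 547.7, -276.7]), array([72.6, 38.3]), 63.81) z [0.0428 0.0656 0.0804]
elb 85 (array([ 645.9, -322.2]), array([25. ,  8.2]), 85.5) z [0.0424 0.0549 0.0766]
elbtop 251 (array([ 386.5, -281.2]), array([63.9, 22.9]), 74.39) z [0.0703 0.0767 0.0807]
elbtop 253 (array([ 543.8, -280.9]), array([61.1, 20.4]), 59.23) z [0.0707 0.0772 0.0809]
attempt to get argmax of an empty sequence
```

View pics/w1c.png

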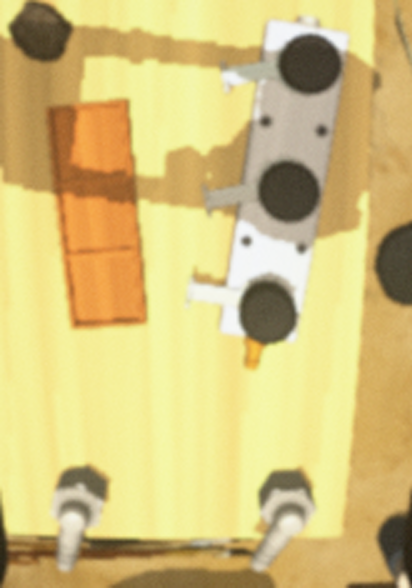

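Call:
step_arm([
  [[0.065, 0.01, -0.01, -0.04, 0, 0, 0], [0.065, 0.02, -0.03, -0.08, 0, 0, 0], [0.065, 0.03, -0.04, -0.12, 0, 0, 0], [0.065, 0.043, -0.057, -0.16, 0, 0, 0], [0.065, 0.043, -0.057, -0.19, 0, 0, 0], [0.065, 0.043, -0.057, -0.2, 0, 0, 0], [0.065, 0.043, -0.057, -0.2, 0, 0, 0], [0.065, 0.043, -0.057, -0.2, 0, 0, 0]],
])

```text
time: 4.65
tool_pos: [0.5322, -0.0994, 0.2256]
tcp_rot: [2.214, 2.224, 0.003]
wrist_force: [-0.0, 0.2, 0.0]
width: 0.761
```

```bash
python3 - <<'E'
from m import *
p,d,P=look("w2")
X,Y,Z=P[...,0],P[...,1],P[...,2]
comps(P,(X>.5)&(X<.58)&(Y>-.15)&(Y<.13)&(Z>.077)&(Z<.1),"cap",circ)
E
```

```text
t 4.7 tcp [ 0.5323 -0.0994  0.2257] yaw 90.24 zdir [ 0.004 -0.001 -1.   ] F [-0.1  0.5 -0.1] w 0.764
cap 1143 (array([553.4,  60.4]), 19.4, array([553.3,  56.1])) z [0.0824 0.0858 0.0873]
cap 1496 (array([542.1, -20.2]), 19.6, array([541.9, -20.2])) z [0.0843 0.0859 0.0872]
cap 1349 (array([ 530.4, -101.1]), 19.7, array([530.6, -99.4])) z [0.0829 0.0858 0.087 ]
```

View pics/w2.png

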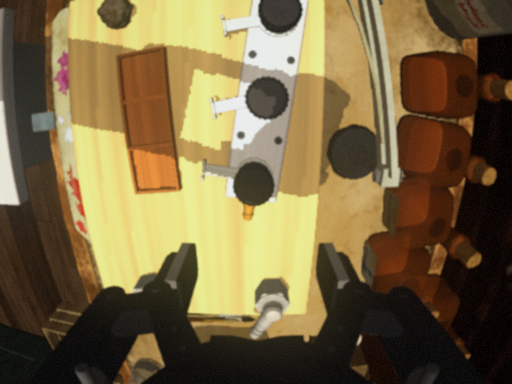

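The caps are confirmed at (280,12), (267,97) and (253,183), and their cradle forks at (226,26), (214,105) and (205,170). Next I'll measure the tray and cradle directions.

```bash
cat >> m.py <<'E'
S={1:(.5533,.0606),2:(.542,-.0202),3:(.5305,-.1008)}
def tray(p,P):
    h=cv2.cvtColor(p,cv2.COLOR_BGR2HSV)
    m=(P[...,2]>.025)&(P[...,2]<.05)&(abs(P[...,0]-.42)<.1)&(abs(P[...,1]+.04)<.16)&(h[...,0]<20)&(h[...,1]>100)
    m=cv2.morphologyEx(m.astype(np.uint8),cv2.MORPH_OPEN,np.ones((3,3)))
    m=cv2.morphologyEx(m,cv2.MORPH_CLOSE,np.ones((5,5)))
    comps(P,m,"tray",rect)
def cradle(P,k):
    x=P[...,0]-S[k][0];y=P[...,1]-S[k][1];r=np.hypot(x,y);a=np.degrees(np.arctan2(y,x))%360
    m=(abs(a-172)<30)&(P[...,2]>.046)&(P[...,2]<.063)
    for lo,hi in((.030,.04),(.032,.050),(.046,.062)):
        q=m&(r>lo)&(r<hi); print("cradle",k,(lo,hi),q.sum(),"ang med/mean/mid",np.median(a[q]).round(1),a[q].mean().round(1),np.percentile(a[q],[2,98]).mean().round(1),"z",np.median(P[...,2][q]).round(4),"rmax",r[q].max().round(4))
E
python3 - <<'E'
from m import *
for n in("w1","w2"):
    p=cv2.imread(f"pics/{n}.png");P=np.load(f"{n}.npy"); tray(p,P)
for k in(1,2,3): cradle(P,k)
E
```

```text
tray 58 (array([378.8,  96.7]), array([ 7.6, 22.1]), 85.05) z [0.0398 0.0461 0.0478]
tray 4506 (array([404.1, -18. ]), array([209.1, 168.2]), 89.88) z [0.0259 0.0306 0.039 ]
tray 11380 (array([396. , -31.6]), array([161.9, 221.2]), 60.8) z [0.0261 0.0306 0.039 ]
tray 195 (array([508.7,   8.6]), array([16.3, 19.6]), 60.38) z [0.0259 0.0273 0.0286]
tray 59 (array([453.9,  -2.6]), array([18.9,  7.6]), 80.79) z [0.0263 0.0275 0.0283]
tray 34 (array([500.1, -72.3]), array([10.2,  5.1]), 50.94) z [0.0263 0.0273 0.0284]
cradle 1 (0.03, 0.04) 123 ang med/mean/mid 189.6 189.5 189.3 z 0.0501 rmax 0.04
cradle 1 (0.032, 0.05) 223 ang med/mean/mid 189.7 189.5 189.5 z 0.0502 rmax 0.0499
cradle 1 (0.046, 0.062) 131 ang med/mean/mid 189.0 189.0 189.6 z 0.0517 rmax 0.0547
cradle 2 (0.03, 0.04) 115 ang med/mean/mid 191.1 190.7 190.8 z 0.0503 rmax 0.0399
cradle 2 (0.032, 0.05) 207 ang med/mean/mid 191.2 191.2 191.0 z 0.0503 rmax 0.0498
cradle 2 (0.046, 0.062) 133 ang med/mean/mid 190.7 190.6 190.3 z 0.0514 rmax 0.0542
cradle 3 (0.03, 0.04) 116 ang med/mean/mid 170.7 170.3 170.2 z 0.0501 rmax 0.04
cradle 3 (0.032, 0.05) 199 ang med/mean/mid 170.6 170.6 171.0 z 0.05 rmax 0.0499
cradle 3 (0.046, 0.062) 125 ang med/mean/mid 171.0 170.6 170.9 z 0.0517 rmax 0.0539
```

Call:
step_arm([
  [[0.065, -0.001, -0.001, -0.04, 0, 0, 0], [0.065, -0.002, -0.0015, -0.08, 0, 0, 0], [0.065, -0.002, -0.0015, -0.11, 0, 0, 0], [0.065, -0.002, -0.0015, -0.13, 0, 0, 0], [0.065, -0.002, -0.0015, -0.1335, 0, 0, 0], [0.065, -0.002, -0.0015, -0.1335, 0, 0, 0], [0.065, -0.002, -0.0015, -0.1335, 0, 0, 0], [0.036, -0.002, -0.0015, -0.1335, 0, 0, 0]],
], newtons=30)

```text
time: 5.7
tool_pos: [0.5311, -0.1011, 0.0934]
tcp_rot: [2.213, 2.222, 0.005]
wrist_force: [-0.4, -0.9, -0.5]
width: 0.564
```

Call:
step_arm([
  [[0.03, 0, 0, 0, 0, 0, 0], [0.03, 0, 0, 0, 0, 0, 0], [0.03, 0, 0, 0, 0, 0, 0], [0.03, 0, 0, 0, 0, 0, 0], [0.03, 0, 0, 0.02, 0, 0, 0], [0.03, 0, 0, 0.04, 0, 0, 0], [0.03, 0, 0, 0.06, 0, 0, 0], [0.03, 0, 0, 0.06, 0, 0, 0]],
], newtons=30)

```text
time: 6.7
tool_pos: [0.5323, -0.1014, 0.1548]
tcp_rot: [2.211, 2.22, 0.008]
wrist_force: [0.8, 0.6, -0.0]
width: 0.428
```

```bash
cat >> m.py <<'E'
def tray(p,P,cx=.42,cy=-.04):
    m=(P[...,2]>.0365)&(P[...,2]<.0435)&(abs(P[...,0]-cx)<.065)&(abs(P[...,1]-cy)<.11)
    q=P[m]; print("tray rim",rect(q),len(q), "pct",np.percentile(q[:,0],[1,99]).round(3),np.percentile(q[:,1],[1,99]).round(3))
E
python3 - <<'E'
from m import *
for n in("w1","w2"):
    p=cv2.imread(f"pics/{n}.png");P=np.load(f"{n}.npy"); tray(p,P)
for u,v in((118,58),(163,47),(181,188),(137,192)): print(np.median(P[v-2:v+3,u-2:u+3].reshape(-1,3),0).round(4))
p,d,P=look("w3"); tray(p,P)
E
```

```text
tray rim (array([412.5, -24.9]), array([ 61.9, 198.5]), 6.72) 662 pct [0.382 0.446] [-0.123  0.067]
tray rim (array([413.3, -25.4]), array([ 61.1, 198.1]), 5.99) 1693 pct [0.382 0.447] [-0.123  0.068]
[0.3843 0.0301 0.0383]
[0.4355 0.0366 0.0353]
[ 0.4483 -0.12    0.0279]
[ 0.3959 -0.1223  0.0385]
t 6.75 tcp [ 0.5314 -0.1011  0.1535] yaw 90.24 zdir [ 0.007 -0.002 -1.   ] F [-0.6  0.2 -0.9] w 0.431
tray rim (array([411.7, -25.4]), array([ 59.7, 196.2]), 5.13) 2143 pct [0.381 0.445] [-0.123  0.069]
```

View pics/w3.png

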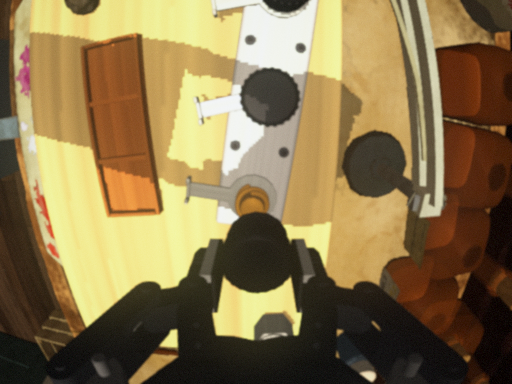

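The cap is held at (257,250), the bare brass stub is at (253,200), and the tray spans (85,45) to (160,213). I'll recompute the rim without the pumice, and move over pocket 3 in the meantime.

```bash
sed -i 's/abs(P\[...,1\]-cy)<.11)/abs(P[...,1]-cy)<.087)/' m.py; python3 - <<'E'
from m import *
for n in("w2","w3"):
    p=cv2.imread(f"pics/{n}.png");P=np.load(f"{n}.npy"); tray(p,P,.42,-.043)
E
```

```text
tray rim (array([414.8, -43.6]), array([ 57.2, 160.2]), 4.11) 1664 pct [0.383 0.447] [-0.123  0.036]
tray rim (array([413.6, -43.3]), array([ 57.2, 160.1]), 3.88) 2110 pct [0.382 0.445] [-0.123  0.036]
```

Call:
step_arm([
  [[0.03, -0.02, 0, 0, 0, 0, 0], [0.03, -0.045, 0.002, 0, 0, 0, 0], [0.03, -0.07, 0.003, 0, 0, 0, 0], [0.03, -0.095, 0.004, 0, 0, 0, 0], [0.03, -0.11, 0.005, 0, 0, 0, 0], [0.03, -0.11, 0.005, 0, 0, 0, 0], [0.03, -0.11, 0.005, 0, 0, 0, 0], [0.03, -0.11, 0.005, 0, 0, 0, 0]],
])

```text
time: 7.75
tool_pos: [0.4222, -0.0963, 0.1537]
tcp_rot: [2.212, 2.221, 0.007]
wrist_force: [-0.2, 0.3, -1.1]
width: 0.431
```

Call:
step_arm([
  [[0.03, -0.0045, 0.001, -0.02, 0, 0, 0], [0.03, -0.0045, 0.001, -0.05, 0, 0, 0], [0.03, -0.0045, 0.001, -0.07, 0, 0, 0], [0.03, -0.0045, 0.001, -0.08, 0, 0, 0], [0.03, -0.0045, 0.001, -0.084, 0, 0, 0], [0.03, -0.0045, 0.001, -0.0845, 0, 0, 0], [0.03, -0.0045, 0.001, -0.0845, 0, 0, 0], [0.048, -0.0045, 0.001, -0.0845, 0, 0, 0]],
])

```text
time: 8.75
tool_pos: [0.4184, -0.0955, 0.0699]
tcp_rot: [2.211, 2.22, 0.008]
wrist_force: [-0.8, 0.3, -1.1]
width: 0.56
```

Call:
step_arm([
  [[0.05, 0, 0, 0, 0, 0, 0], [0.05, 0, 0, 0, 0, 0, 0], [0.05, 0, 0, 0, 0, 0, 0], [0.05, 0, 0, 0.02, 0, 0, 0], [0.05, 0, 0, 0.05, 0, 0, 0], [0.055, 0, 0, 0.09, 0, 0, 0], [0.065, 0, -0.03, 0.13, 0, 0, 0], [0.065, 0, -0.06, 0.15, 0, 0, 0]],
])

```text
time: 9.75
tool_pos: [0.4195, -0.1564, 0.2227]
tcp_rot: [2.207, 2.219, 0.01]
wrist_force: [0.9, 0.4, -0.4]
width: 0.76
```

```bash
python3 - <<'E'
from m import *
p,d,P=look("w4"); tray(p,P,.415,-.043)
X,Y,Z=P[...,0],P[...,1],P[...,2]
comps(P,(X>.37)&(X<.46)&(Y>-.15)&(Y<.04)&(Z>.055)&(Z<.075),"cap",circ)
e=(Y<-.18)&(Y>-.36)&(X>.3)&(X<.65)
comps(P,e&(Z>.038)&(Z<.1),"elb",rect)
comps(P,e&(Z>.069)&(Z<.1),"elbtop",rect)
cv2.imwrite("pics/w4c.png",cv2.resize(p,(768,576)))
E
```

```text
t 9.8 tcp [ 0.4208 -0.1599  0.2251] yaw 90.25 zdir [ 0.016 -0.008 -1.   ] F [ 1.6 -3.4  1.1] w 0.763
tray rim (array([416.7, -52.7]), array([ 56.7, 151.5]), 4.07) 1757 pct [0.386 0.449] [-0.128  0.019]
cap 1263 (array([ 421.9, -100.2]), 19.6, array([421.8, -99.6])) z [0.0612 0.0628 0.0642]
elb 993 (array([ 555.1, -263.7]), array([34.4, 36.2]), 32.78) z [0.0421 0.066  0.0839]
elb 1548 (array([ 390. , -280.4]), array([72.9, 39.5]), 79.94) z [0.0438 0.0681 0.083 ]
elb 133 (array([ 646.8, -322.6]), array([14.2,  6.2]), 87.21) z [0.0394 0.0543 0.0773]
elbtop 380 (array([ 553.4, -267.6]), array([25.7, 22.2]), 70.3) z [0.0706 0.0808 0.0844]
elbtop 752 (array([ 386.5, -284.7]), array([62.7, 24.8]), 71.27) z [0.0713 0.0794 0.0834]
elbtop 28 (array([ 648.6, -322.7]), array([9.4, 2.6]), 87.77) z [0.0691 0.0741 0.0801]
```

View pics/w4c.png

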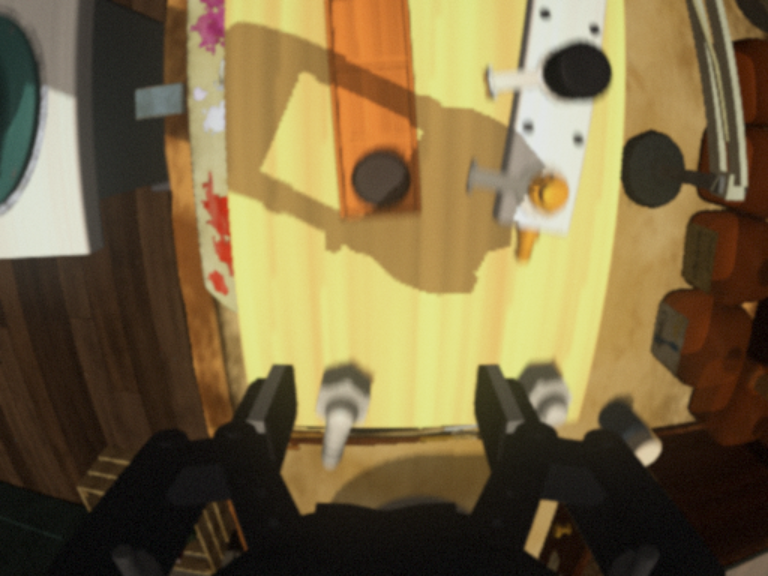

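Cap 3 sits in pocket 3 at (380,178), and the stub 3 thread is bare at (548,192). Next is the near elbow at (343,390).

Call:
step_arm([
  [[0.065, -0.005, -0.02, 0, 0, 0, -3], [0.065, -0.015, -0.04, 0, 0, 0, -8], [0.07, -0.025, -0.06, 0, 0, 0, -13], [0.07, -0.029, -0.075, 0, 0, 0, -15], [0.07, -0.029, -0.08, 0, 0, 0, -15], [0.07, -0.029, -0.08, 0, 0, 0, -15], [0.07, -0.029, -0.08, 0, 0, 0, -15], [0.07, -0.029, -0.08, 0, 0, 0, -15]],
])

```text
time: 10.8
tool_pos: [0.392, -0.2395, 0.225]
tcp_rot: [2.473, 1.908, 0.005]
wrist_force: [0.2, -0.1, -0.4]
width: 0.819
```

```bash
cat >> m.py <<'E'
def elbow(P,ax,ay,zb=.028):
    from scipy.optimize import least_squares
    x=P[...,0];y=P[...,1];z=P[...,2]-zb
    near=np.hypot(x-ax,y-ay)<.065
    top=near&(z>.0425)&(z<.060); q=P[top][:,:2]
    c=q.mean(0); u=np.linalg.svd(q-c,full_matrices=False)[2][0]
    if u@(c-[ax,ay])<0:u=-u
    f=(q-c)@u; keep=f>np.percentile(f,30); c2=q[keep].mean(0)
    u2=np.linalg.svd(q[keep]-c2,full_matrices=False)[2][0]; u2*=np.sign(u2@u)
    tip=np.percentile((q-c2)@u2,99); t=c2+u2*tip
    print("n",len(q),"yaw all/barb",[np.degrees(np.arctan2(v[1],v[0])).round(1) for v in(u,u2)],"tip",t.round(4),"axis from tip",(t-.05*u2).round(4),"zmax",np.percentile(z[top],98).round(4))
    s=P[near&(z>.028)&(z<.036)]; print("socket top rect",rect(s),len(s))
E
python3 - <<'E'
from m import *
p,d,P=look("w5"); elbow(P,.391,-.264)
elbow(np.load("w1.npy"),.391,-.264);elbow(np.load("w2.npy"),.551,-.262);elbow(np.load("w1.npy"),.551,-.262)
e=np.load("w5.npy")
cv2.imwrite("pics/w5c.png",cv2.resize(p[190:384,150:400],None,fx=3,fy=3))
E
```

```text
t 10.85 tcp [ 0.392  -0.2395  0.225 ] yaw 75.3 zdir [ 0.014 -0.012 -1.   ] F [ 0.3  0.4 -0. ] w 0.82
n 961 yaw all/barb [np.float64(-103.4), np.float64(-103.2)] tip [ 0.3795 -0.3099] axis from tip [ 0.3909 -0.2612] zmax 0.0534
socket top rect (array([ 391.3, -259.9]), array([37.8, 38.7]), 77.05) 568
n 236 yaw all/barb [np.float64(-103.4), np.float64(-103.4)] tip [ 0.3799 -0.3108] axis from tip [ 0.3914 -0.2621] zmax 0.0532
socket top rect (array([ 391.9, -259. ]), array([35.8, 38.6]), 74.62) 155
n 539 yaw all/barb [np.float64(-117.7), np.float64(-115.8)] tip [ 0.5295 -0.3077] axis from tip [ 0.5513 -0.2627] zmax 0.0535
socket top rect (array([ 554. , -260.3]), array([34.4, 42.9]), 79.99) 345
n 242 yaw all/barb [np.float64(-117.4), np.float64(-116.1)] tip [ 0.5301 -0.3072] axis from tip [ 0.5521 -0.2623] zmax 0.0538
socket top rect (array([ 555. , -261.8]), array([38.1, 38.3]), 63.81) 149
```

View pics/w5c.png

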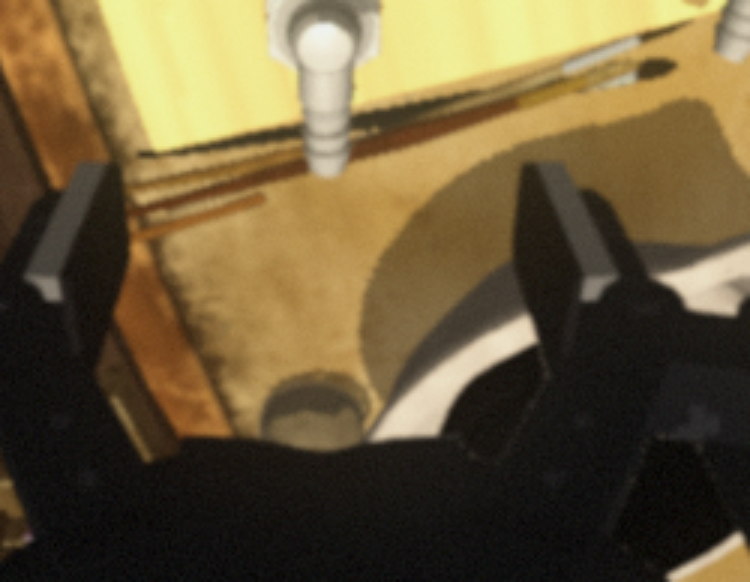

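The near elbow's axis is at (0.391,-0.2615) with its outlet at -103.4°. Going in to grasp.

Call:
step_arm([
  [[0.065, -0.001, -0.01, -0.03, 0.7, 0.8, 1.3], [0.065, -0.001, -0.022, -0.06, 0.7, 0.8, 1.3], [0.065, -0.001, -0.022, -0.1, 0.7, 0.8, 1.3], [0.065, -0.001, -0.022, -0.13, 0.7, 0.8, 1.3], [0.065, -0.001, -0.022, -0.155, 0.7, 0.8, 1.3], [0.065, -0.001, -0.022, -0.165, 0.7, 0.8, 1.3], [0.065, -0.001, -0.022, -0.165, 0.7, 0.8, 1.3], [0.05, -0.001, -0.022, -0.165, 0.7, 0.8, 1.3]],
], newtons=60)

```text
time: 11.85
tool_pos: [0.3919, -0.2621, 0.0612]
tcp_rot: [2.464, 1.946, 0.001]
wrist_force: [-0.6, -1.0, 0.1]
width: 0.593
```

Call:
step_arm([
  [[0.03, 0, 0, 0, 0, 0, 0], [0.03, 0, 0, 0, 0, 0, 0], [0.03, 0, 0, 0, 0, 0, 0], [0.03, 0, 0, 0, 0, 0, 0], [0.03, 0, 0, 0, 0, 0, 0], [0.03, 0, 0, 0, 0, 0, 0], [0.03, 0, 0, 0.02, 0, 0, 0], [0.03, 0, 0, 0.03, 0, 0, 0]],
], newtons=60)

```text
time: 12.85
tool_pos: [0.3919, -0.2621, 0.0915]
tcp_rot: [2.464, 1.946, 0.001]
wrist_force: [-0.2, 0.3, -3.2]
width: 0.442
```

```bash
python3 - <<'E'
from m import *
p,d,P=look("w6"); elbow(P,.391,-.264,.054)
E
```

```text
t 12.9 tcp [ 0.3926 -0.2626  0.0927] yaw 76.61 zdir [ 0.003 -0.002 -1.   ] F [ 1.4  0.5 -0.7] w 0.441
n 4858 yaw all/barb [np.float64(-13.3), np.float64(46.6)] tip [ 0.4143 -0.2504] axis from tip [ 0.38   -0.2868] zmax 0.0587
socket top rect (array([ 394.3, -259.3]), array([36.4, 65.2]), 74.64) 1222
```

Call:
step_arm([
  [[0.03, 0, 0, 0.04, 0, 0, 0], [0.03, 0.01, 0.02, 0.08, 0, 0, 7], [0.03, 0.04, 0.05, 0.09, 0, 0, 15], [0.03, 0.07, 0.08, 0.09, 0, 0, 23], [0.03, 0.1, 0.12, 0.09, 0, 0, 32], [0.03, 0.125, 0.145, 0.08, 0, 0, 41], [0.03, 0.1386, 0.1613, 0.06, 0, 0, 50.4], [0.03, 0.1386, 0.1613, 0.05, 0, 0, 50.4]],
])

```text
time: 13.9
tool_pos: [0.5307, -0.0999, 0.1408]
tcp_rot: [1.399, 2.812, 0.003]
wrist_force: [-0.2, 0.5, -2.1]
width: 0.441
```

Call:
step_arm([
  [[0.03, 0, 0, 0, 0, 0, 0], [0.03, 0, 0, 0, 0, 0, 0], [0.03, 0, 0, 0, 0, 0, 0], [0.03, 0, 0, 0, 0, 0, 0], [0.03, 0, 0, 0, 0, 0, 0], [0.03, 0, 0, 0, 0, 0, 0], [0.03, 0, 0, 0, 0, 0, 0], [0.03, 0, 0, 0, 0, 0, 0]],
])

```text
time: 14.9
tool_pos: [0.5307, -0.0999, 0.1407]
tcp_rot: [1.399, 2.812, 0.003]
wrist_force: [0.5, 0.3, -2.7]
width: 0.441
```

```bash
python3 - <<'E'
from m import *
p,d,P=look("w7"); cv2.imwrite("pics/w7c.png",cv2.resize(p[120:384,100:420],None,fx=2.3,fy=2.2))
E
```

```text
t 14.95 tcp [ 0.5307 -0.0999  0.1407] yaw 127.1 zdir [ 0.001  0.002 -1.   ] F [-0.3  0.2 -2.5] w 0.442
```

View pics/w7c.png

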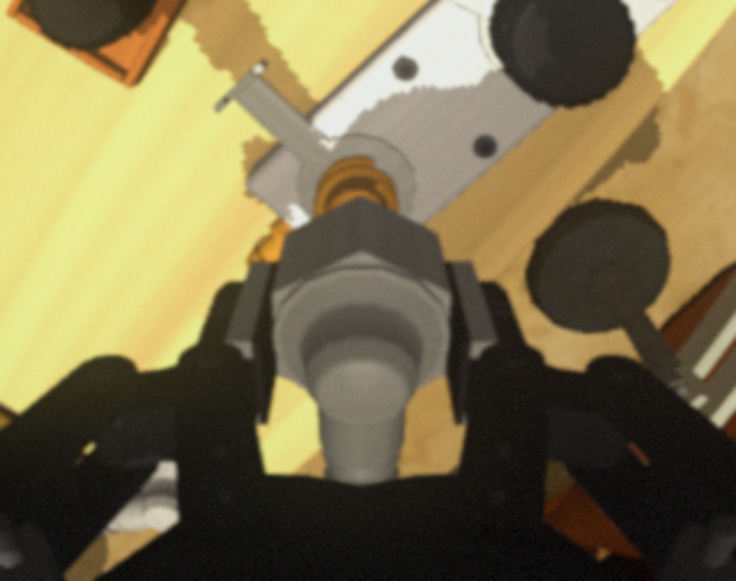

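```bash
python3 - <<'E'
from m import *
P=np.load("w7.npy"); t=np.array([.5307,-.0999]);a=np.radians(127.1);ux=np.array([np.cos(a),np.sin(a)]);uy=np.array([-ux[1],ux[0]])
q=P.reshape(-1,3);f=(q[:,:2]-t)@ux;l=(q[:,:2]-t)@uy;z=q[:,2]
m=(abs(l)<.018)&(abs(f)<.04)&(z>.106)&(z<.14)
for lo in(-.012,-.004,.004):
  k=m&(l>lo)&(l<lo+.008); print("l",lo,k.sum(),"f pct",np.percentile(f[k],[50,90,98]).round(4))
print("socket low z",np.percentile(z[(abs(l)<.015)&(f>.015)&(f<.03)&(z>.09)],[1,5,99]).round(4))
s=q[(np.hypot(q[:,0]-.5305,q[:,1]+.1008)<.02)&(z>.06)&(z<.08)]; print("stub",len(s),rect(s),s[:,2].max())
for k in(3,2): cradle(P,k)
E
```

```text
l -0.012 502 f pct [0.0159 0.0181 0.0186]
l -0.004 567 f pct [0.0192 0.0203 0.0207]
l 0.004 510 f pct [0.0155 0.0176 0.0182]
socket low z [0.1077 0.1129 0.2172]
stub 512 (array([526.7, -96.8]), array([25.8, 15.1]), 38.59) 0.0739982743181159
cradle 3 (0.03, 0.04) 226 ang med/mean/mid 170.8 171.2 175.0 z 0.0501 rmax 0.04
cradle 3 (0.032, 0.05) 387 ang med/mean/mid 170.8 170.9 171.2 z 0.05 rmax 0.05
cradle 3 (0.046, 0.062) 243 ang med/mean/mid 171.3 170.9 170.8 z 0.0514 rmax 0.0548
cradle 2 (0.03, 0.04) 241 ang med/mean/mid 191.0 190.1 187.1 z 0.0501 rmax 0.04
cradle 2 (0.032, 0.05) 421 ang med/mean/mid 191.1 191.0 191.1 z 0.0502 rmax 0.05
cradle 2 (0.046, 0.062) 254 ang med/mean/mid 191.1 190.9 190.8 z 0.0513 rmax 0.0552
```

Call:
step_arm([
  [[0.03, -0.0007, -0.0006, -0.01, 0, 0, 0], [0.03, -0.0007, -0.0006, -0.02, 0, 0, 0], [0.03, -0.0007, -0.0006, -0.028, 0, 0, 0], [0.03, -0.0007, -0.0006, -0.034, 0, 0, 0], [0.03, -0.0007, -0.0006, -0.038, 0, 0, 0], [0.03, -0.0007, -0.0006, -0.042, 0, 0, 0], [0.03, -0.0007, -0.0006, -0.044, 0, 0, 0], [0.03, -0.0007, -0.0006, -0.044, 0, 0, 0]],
])

```text
time: 15.95
tool_pos: [0.53, -0.1005, 0.0967]
tcp_rot: [1.399, 2.813, 0.003]
wrist_force: [-0.1, 0.0, -1.9]
width: 0.442
```

Call:
step_arm([
  [[0.03, 0, 0, -0.001, 0, 0, 0], [0.03, 0, 0, -0.002, 0, 0, 0], [0.03, 0, 0, -0.003, 0, 0, 0], [0.03, 0, 0, -0.0035, 0, 0, 0], [0.03, 0, 0, -0.004, 0, 0, 0], [0.03, 0, 0, -0.0045, 0, 0, 0], [0.03, 0, 0, -0.0045, 0, 0, 0], [0.03, 0, 0, -0.0045, 0, 0, 0]],
])

```text
time: 16.95
tool_pos: [0.5305, -0.1006, 0.0941]
tcp_rot: [1.399, 2.812, 0.003]
wrist_force: [-4.7, 0.8, 11.1]
width: 0.44
```

Contact came at the expected start height. Now screwing clockwise while following the lead.

Call:
step_arm([
  [[0.03, 0, 0, -0.0012, 0, 0, -10], [0.03, 0, 0, -0.0018, 0, 0, -20], [0.03, 0, 0, -0.0023, 0, 0, -30], [0.03, 0, 0, -0.0028, 0, 0, -40], [0.03, 0, 0, -0.0033, 0, 0, -50], [0.03, 0, 0, -0.0038, 0, 0, -60], [0.03, 0, 0, -0.0042, 0, 0, -68], [0.03, 0, 0, -0.0042, 0, 0, -68]],
])

```text
time: 17.95
tool_pos: [0.5311, -0.1008, 0.0908]
tcp_rot: [2.73, 1.55, 0.004]
wrist_force: [-1.3, -0.2, 5.0]
width: 0.442
```

```bash
python3 - <<'E'
from m import *
p,d,P=look("w8"); print(read_state()["torque"].round(2))
E
```

```text
t 18.0 tcp [ 0.5311 -0.1007  0.0908] yaw 59.24 zdir [ 0.003 -0.001 -1.   ] F [-2.  -0.4  5.5] w 0.443
[ 0.13  0.35 -0.13]
```

Call:
step_arm([
  [[0.03, 0, 0, -0.0012, 0, 0, -10], [0.03, 0, 0, -0.0017, 0, 0, -20], [0.03, 0, 0, -0.0022, 0, 0, -30], [0.03, 0, 0, -0.0027, 0, 0, -40], [0.03, 0, 0, -0.0032, 0, 0, -50], [0.03, 0, 0, -0.0037, 0, 0, -60], [0.03, 0, 0, -0.0041, 0, 0, -68.4], [0.03, 0, 0, -0.0041, 0, 0, -68.4]],
])

```text
time: 19.0
tool_pos: [0.5316, -0.101, 0.0873]
tcp_rot: [3.128, -0.245, 0.002]
wrist_force: [-2.9, 0.5, 5.8]
width: 0.439
```

Call:
step_arm([
  [[0.042, 0, 0, 0, 0, 0, 0], [0.046, 0, 0, 0, 0, 0, 0], [0.048, 0, 0, 0, 0, 0, 0], [0.048, 0, 0, 0, 0, 0, 0], [0.048, 0, 0, 0.02, 0, 0, 0], [0.048, 0, 0, 0.05, 0, 0, 0], [0.048, 0, 0, 0.09, 0, 0, 0], [0.048, 0, 0, 0.12, 0, 0, 0]],
])

```text
time: 20.0
tool_pos: [0.532, -0.1011, 0.2091]
tcp_rot: [3.128, -0.244, 0.004]
wrist_force: [0.9, -1.3, -0.4]
width: 0.562
```

```bash
python3 - <<'E'
from m import *
p,d,P=look("w9"); elbow(P,.5305,-.1008,.054)
cradle(P,2); tray(p,P,.415,-.043)
E
```

```text
t 20.05 tcp [ 0.5343 -0.1016  0.2135] yaw -8.92 zdir [ 0.009 -0.006 -1.   ] F [ 1.2 -0.1  2.2] w 0.563
n 1455 yaw all/barb [np.float64(169.8), np.float64(170.0)] tip [ 0.4881 -0.0917] axis from tip [ 0.5373 -0.1004] zmax 0.0566
socket top rect (array([542.5, -79.3]), array([83.5, 37.1]), 81.46) 383
cradle 2 (0.03, 0.04) 88 ang med/mean/mid 193.0 193.1 192.6 z 0.0542 rmax 0.0398
cradle 2 (0.032, 0.05) 197 ang med/mean/mid 192.1 192.4 191.6 z 0.0543 rmax 0.0499
cradle 2 (0.046, 0.062) 80 ang med/mean/mid 190.3 190.6 191.0 z 0.0557 rmax 0.0509
tray rim (array([418.3, -44.7]), array([ 57.5, 160.6]), 4.09) 1139 pct [0.39  0.451] [-0.125  0.035]
```

View pics/w9.png

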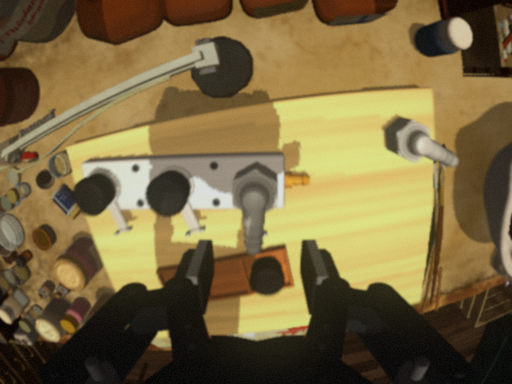

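The elbow on stub 3 is turned in, and its outlet lies over its cradle at (254,235). Next is cap 2, at (168,192).

Call:
step_arm([
  [[0.06, 0.001, 0.01, 0, 0, 0, 10], [0.065, 0.002, 0.02, 0, 0, 0, 20], [0.065, 0.003, 0.03, 0, 0, 0, 30], [0.065, 0.004, 0.04, 0, 0, 0, 40], [0.065, 0.005, 0.05, 0, 0, 0, 50], [0.065, 0.006, 0.06, 0, 0, 0, 60], [0.065, 0.007, 0.07, 0, 0, 0, 70], [0.065, 0.008, 0.08, 0, 0, 0, 80]],
])

```text
time: 21.05
tool_pos: [0.5422, -0.0212, 0.2131]
tcp_rot: [-2.549, -1.832, -0.016]
wrist_force: [-0.7, 0.0, 0.9]
width: 0.761
```

Call:
step_arm([
  [[0.065, 0, 0, 0, 0, 0, 6], [0.065, 0, 0, 0, 0, 0, 11], [0.065, 0, 0, 0, 0, 0, 11], [0.065, 0, 0, 0, 0, 0, 11], [0.065, 0, 0, 0, 0, 0, 11], [0.065, 0, 0, 0, 0, 0, 11], [0.065, 0, 0, 0, 0, 0, 11], [0.065, 0, 0, 0, 0, 0, 11]],
])

```text
time: 22.05
tool_pos: [0.5422, -0.0212, 0.213]
tcp_rot: [-2.361, -2.068, -0.016]
wrist_force: [-0.2, -0.6, 0.0]
width: 0.762
```

```bash
python3 - <<'E'
from m import *
p,d,P=look("w10"); tray(p,P,.415,-.043)
X,Y,Z=P[...,0],P[...,1],P[...,2]
comps(P,(X>.5)&(X<.58)&(Y>-.05)&(Y<.13)&(Z>.077)&(Z<.1),"cap",circ)
comps(P,(X>.37)&(X<.46)&(Y>-.15)&(Y<.04)&(Z>.055)&(Z<.075),"capT",circ)
E
```

```text
t 22.1 tcp [ 0.5422 -0.0212  0.2131] yaw 82.43 zdir [ 0.005  0.009 -1.   ] F [ 0.  -0.5  0.1] w 0.762
tray rim (array([414.9, -43. ]), array([ 57.5, 159.3]), 4.34) 1304 pct [0.383 0.445] [-0.095  0.036]
cap 1635 (array([553.4,  60.9]), 19.6, array([553.5,  61.1])) z [0.0842 0.0858 0.087 ]
cap 1472 (array([542.1, -19.9]), 19.7, array([542.2, -18.1])) z [0.0828 0.0857 0.0869]
capT 576 (array([418.9, -95. ]), 20.1, array([418.1, -89.7])) z [0.0576 0.0606 0.0617]
```

Call:
step_arm([
  [[0.065, 0, 0.001, -0.03, -0.5, 0.3, 0], [0.065, 0, 0.001, -0.07, -0.5, 0.3, 0], [0.065, 0, 0.001, -0.1, -0.5, 0.3, 0], [0.065, 0, 0.001, -0.118, -0.5, 0.3, 0], [0.065, 0, 0.001, -0.121, -0.5, 0.3, 0], [0.065, 0, 0.001, -0.121, -0.5, 0.3, 0], [0.03, 0, 0.001, -0.121, -0.5, 0.3, 0], [0.03, 0, 0.001, -0.121, -0.5, 0.3, 0]],
], newtons=30)

```text
time: 23.1
tool_pos: [0.5433, -0.0203, 0.0937]
tcp_rot: [2.362, 2.069, 0.003]
wrist_force: [0.6, -0.4, 3.1]
width: 0.429
```

Call:
step_arm([
  [[0.03, 0, 0, 0, 0, 0, 0], [0.03, 0, 0, 0, 0, 0, 0], [0.03, 0, 0, 0, 0, 0, 0], [0.03, 0, 0, 0.02, 0, 0, 0], [0.03, 0, 0, 0.04, 0, 0, 0], [0.03, 0, 0, 0.06, 0, 0, 0], [0.03, -0.02, 0.005, 0.07, 0, 0, 0], [0.03, -0.05, 0.01, 0.07, 0, 0, 0]],
])

```text
time: 24.1
tool_pos: [0.4942, -0.0104, 0.1648]
tcp_rot: [2.361, 2.067, 0.006]
wrist_force: [-0.7, 0.7, -0.3]
width: 0.427
```

```bash
python3 - <<'E'
from m import *
p,d,P=look("w11"); tray(p,P,.415,-.043)
E
```

```text
t 24.15 tcp [ 0.489  -0.0096  0.1631] yaw 82.43 zdir [-0.002  0.001 -1.   ] F [-5.1  1.1 -1.2] w 0.432
tray rim (array([408.4, -42.2]), array([ 56.4, 159.4]), 4.11) 1313 pct [0.377 0.44 ] [-0.115  0.037]
```

Call:
step_arm([
  [[0.03, -0.02, 0.005, 0, 0, 0, 0], [0.03, -0.04, 0.01, 0, 0, 0, 0], [0.03, -0.06, 0.015, 0, 0, 0, 0], [0.03, -0.075, 0.018, 0, 0, 0, 0], [0.03, -0.08, 0.018, 0, 0, 0, 0], [0.03, -0.08, 0.018, 0, 0, 0, 0], [0.03, -0.08, 0.018, 0, 0, 0, 0], [0.03, -0.08, 0.018, 0, 0, 0, 0]],
])

```text
time: 25.15
tool_pos: [0.4096, 0.0083, 0.1632]
tcp_rot: [-2.362, -2.069, 0.001]
wrist_force: [-1.1, -0.0, -0.1]
width: 0.428
```

```bash
python3 - <<'E'
from m import *
p,d,P=look("w12"); tray(p,P,.415,-.043)
E
```

```text
t 25.2 tcp [0.4094 0.0083 0.1632] yaw 82.43 zdir [-0.002  0.001 -1.   ] F [ 0.8 -0.5 -0.2] w 0.428
tray rim (array([414.1, -43.4]), array([ 56.5, 160.3]), 4.02) 1094 pct [0.382 0.441] [-0.123  0.037]
```

View pics/w12.png

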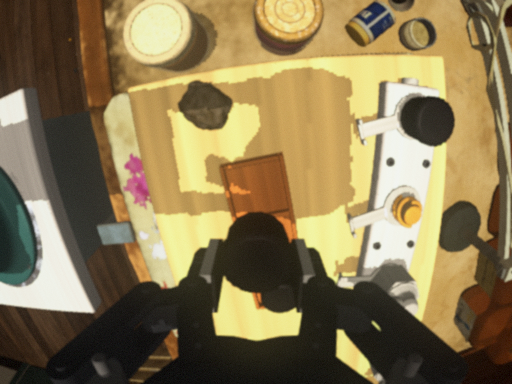

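Call:
step_arm([
  [[0.03, 0.001, 0, -0.03, 0, 0, 0], [0.03, 0.001, 0, -0.06, 0, 0, 0], [0.03, 0.001, 0, -0.08, 0, 0, 0], [0.03, 0.001, 0, -0.09, 0, 0, 0], [0.03, 0.001, 0, -0.094, 0, 0, 0], [0.03, 0.001, 0, -0.094, 0, 0, 0], [0.03, 0.001, 0, -0.094, 0, 0, 0], [0.048, 0.001, 0, -0.094, 0, 0, 0]],
])

```text
time: 26.2
tool_pos: [0.4111, 0.0082, 0.0699]
tcp_rot: [-2.363, -2.07, -0.0]
wrist_force: [0.1, -0.5, -0.3]
width: 0.565
```

Call:
step_arm([
  [[0.05, 0, 0, 0, 0, 0, 0], [0.05, 0, 0, 0, 0, 0, 0], [0.05, 0, 0, 0, 0, 0, 0], [0.05, 0, 0, 0.02, 0, 0, 0], [0.05, 0, 0, 0.05, 0, 0, 0], [0.055, 0, 0, 0.09, 0, 0, 0], [0.065, 0.02, -0.04, 0.13, 0, 0, -5], [0.065, 0.04, -0.08, 0.15, 0, 0, -10]],
])

```text
time: 27.2
tool_pos: [0.4527, -0.0725, 0.2228]
tcp_rot: [2.534, 1.853, 0.006]
wrist_force: [0.2, 0.3, 0.0]
width: 0.764
```

```bash
python3 - <<'E'
from m import *
p,d,P=look("w13"); tray(p,P,.415,-.043)
X,Y,Z=P[...,0],P[...,1],P[...,2]
comps(P,(X>.37)&(X<.46)&(Y>-.15)&(Y<.04)&(Z>.053)&(Z<.075),"capT",circ)
E
```

```text
t 27.25 tcp [ 0.4564 -0.0772  0.2254] yaw 72.1 zdir [ 0.01  -0.005 -1.   ] F [ 4.5 -4.7  2. ] w 0.763
tray rim (array([419.5, -49.1]), array([ 56.8, 159.9]), 3.73) 1967 pct [0.388 0.451] [-0.128  0.031]
capT 1229 (array([417.5,   2.9]), 19.8, array([418.5,   2.9])) z [0.0601 0.0625 0.0639]
capT 1084 (array([ 424. , -100.8]), 19.9, array([425.4, -98.9])) z [0.0577 0.0631 0.0644]
```

Call:
step_arm([
  [[0.065, 0.015, -0.03, 0, 0, 0, -2], [0.065, 0.03, -0.06, 0, 0, 0, -5], [0.065, 0.05, -0.09, 0, 0, 0, -8], [0.065, 0.07, -0.12, 0, 0, 0, -8], [0.065, 0.09, -0.15, 0, 0, 0, -8], [0.065, 0.096, -0.162, 0, 0, 0, -8], [0.065, 0.096, -0.162, 0, 0, 0, -8], [0.065, 0.096, -0.162, 0, 0, 0, -8]],
])

```text
time: 28.25
tool_pos: [0.5517, -0.2382, 0.2251]
tcp_rot: [2.655, 1.663, 0.006]
wrist_force: [0.3, 0.6, -1.0]
width: 0.762
```

```bash
python3 - <<'E'
from m import *
p,d,P=look("w14"); elbow(P,.5515,-.2625)
E
```

```text
t 28.3 tcp [ 0.5517 -0.2381  0.2252] yaw 64.13 zdir [ 0.009 -0.006 -1.   ] F [-0.1 -0.9 -0.7] w 0.763
n 952 yaw all/barb [np.float64(-117.5), np.float64(-117.6)] tip [ 0.5309 -0.3073] axis from tip [ 0.554 -0.263] zmax 0.0534
socket top rect (array([ 555.4, -261.7]), array([38.5, 39. ]), 63.63) 557
```

Call:
step_arm([
  [[0.065, 0.002, -0.01, -0.03, 0.35, 0.5, -1.3], [0.065, 0.002, -0.0243, -0.06, 0.35, 0.5, -1.3], [0.065, 0.002, -0.0243, -0.1, 0.35, 0.5, -1.3], [0.065, 0.002, -0.0243, -0.13, 0.35, 0.5, -1.3], [0.065, 0.002, -0.0243, -0.155, 0.35, 0.5, -1.3], [0.065, 0.002, -0.0243, -0.165, 0.35, 0.5, -1.3], [0.065, 0.002, -0.0243, -0.165, 0.35, 0.5, -1.3], [0.05, 0.002, -0.0243, -0.165, 0.35, 0.5, -1.3]],
], newtons=60)

```text
time: 29.3
tool_pos: [0.5547, -0.2627, 0.0618]
tcp_rot: [2.679, 1.637, 0.002]
wrist_force: [0.1, -0.5, 0.3]
width: 0.589
```

Call:
step_arm([
  [[0.03, 0, 0, 0, 0, 0, 0], [0.03, 0, 0, 0, 0, 0, 0], [0.03, 0, 0, 0, 0, 0, 0], [0.03, 0, 0, 0, 0, 0, 0], [0.03, 0, 0, 0, 0, 0, 0], [0.03, 0, 0, 0, 0, 0, 0], [0.03, 0, 0, 0.02, 0, 0, 0], [0.03, 0, 0, 0.03, 0, 0, 0]],
], newtons=60)

```text
time: 30.3
tool_pos: [0.5551, -0.263, 0.0931]
tcp_rot: [2.678, 1.636, 0.003]
wrist_force: [-0.7, 0.8, -1.8]
width: 0.441
```

Call:
step_arm([
  [[0.03, 0, 0, 0.05, 0, 0, 0], [0.03, 0, 0.02, 0.09, 0, 0, 5], [0.03, -0.002, 0.06, 0.1, 0, 0, 15], [0.03, -0.005, 0.1, 0.1, 0, 0, 25], [0.03, -0.008, 0.14, 0.1, 0, 0, 35], [0.03, -0.011, 0.18, 0.1, 0, 0, 45], [0.03, -0.013, 0.22, 0.1, 0, 0, 55], [0.03, -0.013, 0.243, 0.09, 0, 0, 64.2]],
])

```text
time: 31.3
tool_pos: [0.5424, -0.0182, 0.1845]
tcp_rot: [1.389, 2.813, 0.007]
wrist_force: [0.6, -0.6, -2.5]
width: 0.439
```

Call:
step_arm([
  [[0.03, 0, 0, 0, 0, 0, 0], [0.03, 0, 0, -0.02, 0, 0, 0], [0.03, 0, 0, -0.03, 0, 0, 0], [0.03, 0, 0, -0.04, 0, 0, 0], [0.03, 0, 0, -0.04, 0, 0, 0], [0.03, 0, 0, -0.04, 0, 0, 0], [0.03, 0, 0, -0.04, 0, 0, 0], [0.03, 0, 0, -0.04, 0, 0, 0]],
])

```text
time: 32.3
tool_pos: [0.5427, -0.0183, 0.1449]
tcp_rot: [1.389, 2.813, 0.007]
wrist_force: [0.6, 0.7, -1.9]
width: 0.44
```

```bash
cat > al.py <<'E'
from m import *
import sys
P=np.load(sys.argv[1]+".npy"); t=np.array([float(sys.argv[2]),float(sys.argv[3])]);a=np.radians(float(sys.argv[4]));st=S[int(sys.argv[5])];zt=float(sys.argv[6])
ux=np.array([np.cos(a),np.sin(a)]);uy=np.array([-ux[1],ux[0]])
q=P.reshape(-1,3);f=(q[:,:2]-t)@ux;l=(q[:,:2]-t)@uy;z=q[:,2]
m=(abs(l)<.018)&(abs(f)<.04)&(z>zt-.034)&(z<zt)
for lo in(-.012,-.004,.004):
  k=m&(l>lo)&(l<lo+.008); print("l",lo,k.sum(),"f98",np.percentile(f[k],[98]).round(4))
k=(np.hypot(q[:,0]-st[0],q[:,1]-st[1])<.02)&(z>.06)&(z<.08)
print("stub",k.sum(),"f99",np.percentile(f[k],99).round(4),"l",np.percentile(l[k],[1,99]).round(4))
E
python3 - <<'E'
from m import *
p,d,P=look("w15"); cradle(P,2)
E
python3 al.py w7 .5307 -.0999 127.1 3 .14
```

```text
t 32.35 tcp [ 0.5427 -0.0182  0.1449] yaw 127.44 zdir [ 0.006  0.002 -1.   ] F [ 0.2  0.2 -1.8] w 0.441
cradle 2 (0.03, 0.04) 206 ang med/mean/mid 189.6 188.7 173.2 z 0.05 rmax 0.0399
cradle 2 (0.032, 0.05) 366 ang med/mean/mid 189.9 190.0 190.2 z 0.05 rmax 0.05
cradle 2 (0.046, 0.062) 232 ang med/mean/mid 190.0 189.8 190.0 z 0.0511 rmax 0.0549
l -0.012 502 f98 [0.0186]
l -0.004 567 f98 [0.0207]
l 0.004 510 f98 [0.0182]
stub 512 f99 0.0119 l [-0.0115  0.014 ]
```

```bash
python3 al.py w15 .5427 -.0182 127.4 2 .145; python3 -c "
import cv2;p=cv2.imread('pics/w15.png');cv2.imwrite('pics/w15c.png',cv2.resize(p[120:384,100:420],None,fx=2.3,fy=2.2))"
```

```text
l -0.012 602 f98 [0.0174]
l -0.004 658 f98 [0.0195]
l 0.004 624 f98 [0.017]
stub 633 f99 0.012 l [-0.0105  0.0147]
```

View pics/w15c.png

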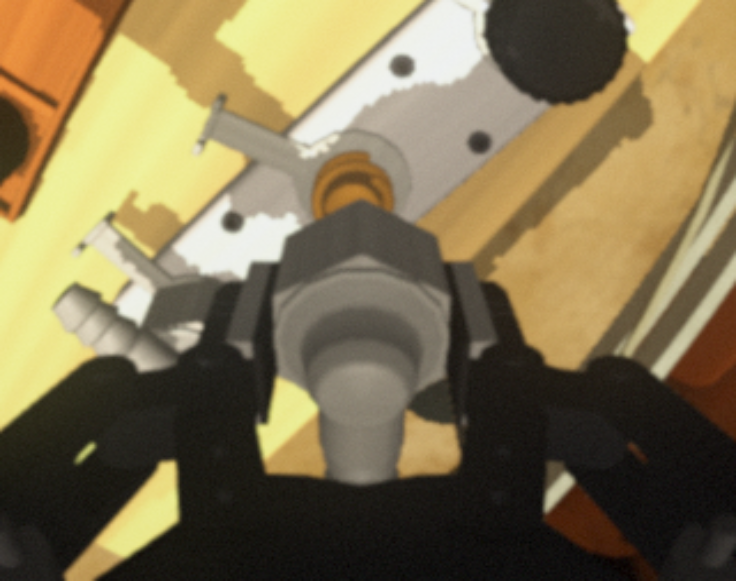

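Call:
step_arm([
  [[0.03, -0.0017, -0.0005, -0.015, -0.1, 0.35, 0], [0.03, -0.0017, -0.0005, -0.03, -0.1, 0.35, 0], [0.03, -0.0017, -0.0005, -0.04, -0.1, 0.35, 0], [0.03, -0.0017, -0.0005, -0.045, -0.1, 0.35, 0], [0.03, -0.0017, -0.0005, -0.048, -0.1, 0.35, 0], [0.03, -0.0017, -0.0005, -0.05, -0.1, 0.35, 0], [0.03, -0.0017, -0.0005, -0.051, -0.1, 0.35, 0], [0.03, -0.0017, -0.0005, -0.052, -0.1, 0.35, 0]],
])

```text
time: 33.35
tool_pos: [0.5413, -0.0187, 0.0947]
tcp_rot: [-1.391, -2.817, -0.001]
wrist_force: [-6.4, 1.0, 13.5]
width: 0.443
```

```bash
python3 - <<'E'
from m import *
p,d,P=look("w16"); print(read_state()["torque"].round(2))
E
```

```text
t 33.4 tcp [ 0.5412 -0.0187  0.0948] yaw 127.44 zdir [ 0.  0. -1.] F [-5.6  0.7  9.4] w 0.443
[ 0.11  1.05 -0.07]
```

Call:
step_arm([
  [[0.03, 0, 0, -0.0012, 0, 0, -10], [0.03, 0, 0, -0.0018, 0, 0, -20], [0.03, 0, 0, -0.0023, 0, 0, -30], [0.03, 0, 0, -0.0028, 0, 0, -40], [0.03, 0, 0, -0.0033, 0, 0, -50], [0.03, 0, 0, -0.0038, 0, 0, -60], [0.03, 0, 0, -0.0042, 0, 0, -68], [0.03, 0, 0, -0.0042, 0, 0, -68]],
])

```text
time: 34.4
tool_pos: [0.5424, -0.0186, 0.0916]
tcp_rot: [2.726, 1.558, 0.004]
wrist_force: [0.0, 1.2, 2.1]
width: 0.444
```

```bash
python3 - <<'E'
from m import *
# arm direction by centre line fit, independent of stub centre
for n in("w2","w3","w7","w12","w15"):
    P=np.load(n+".npy")
    for k in(2,3):
        x=P[...,0]-S[k][0];y=P[...,1]-S[k][1];r=np.hypot(x,y);a=np.degrees(np.arctan2(y,x))%360
        m=(abs(a-180)<22)&(P[...,2]>.0475)&(P[...,2]<.063)&(r>.028)&(r<.047)&(P[...,0]<S[k][0]-.0285)
        if m.sum()<60: continue
        q=P[m][:,:2]; c=q.mean(0); 
        t=np.radians(np.median(a[m]));u=np.array([np.cos(t),np.sin(t)]);v=np.array([-u[1],u[0]])
        f=(q-S[k])@u;l=(q-S[k])@v; pf=np.polyfit(f,l,1)
        print(n,k,m.sum(),"centre ang",np.degrees(t).round(1),"line",(np.degrees(t)+np.degrees(np.arctan(pf[0]))).round(1))
p,d,P=look("w17")
E
```

```text
w2 2 199 centre ang 190.8 line 193.3
w2 3 199 centre ang 170.7 line 167.5
w3 2 355 centre ang 189.8 line 193.6
w3 3 314 centre ang 170.8 line 168.2
w7 2 412 centre ang 190.6 line 192.7
w7 3 389 centre ang 170.9 line 167.5
w12 2 233 centre ang 188.7 line 191.5
w12 3 145 centre ang 168.6 line 179.3
w15 2 359 centre ang 189.6 line 192.6
w15 3 270 centre ang 170.3 line 169.8
t 34.45 tcp [ 0.5424 -0.0186  0.0916] yaw 59.57 zdir [ 0.003  0.    -1.   ] F [0.2 0.8 2.1] w 0.441
```

Call:
step_arm([
  [[0.03, 0, 0, -0.0013, 0, 0, -10], [0.03, 0, 0, -0.0018, 0, 0, -20], [0.03, 0, 0, -0.0023, 0, 0, -30], [0.03, 0, 0, -0.0028, 0, 0, -40], [0.03, 0, 0, -0.0033, 0, 0, -49.1], [0.03, 0, 0, -0.0033, 0, 0, -49.1], [0.03, 0, 0, -0.0033, 0, 0, -49.1], [0.03, 0, 0, -0.0033, 0, 0, -49.1]],
])

```text
time: 35.45
tool_pos: [0.5433, -0.0187, 0.0892]
tcp_rot: [3.125, 0.292, 0.006]
wrist_force: [0.2, -0.3, 5.1]
width: 0.442
```

Call:
step_arm([
  [[0.042, 0, 0, 0, 0, 0, 0], [0.046, 0, 0, 0, 0, 0, 0], [0.048, 0, 0, 0, 0, 0, 0], [0.048, 0, 0, 0, 0, 0, 0], [0.048, 0, 0, 0.02, 0, 0, 0], [0.048, 0, 0, 0.05, 0, 0, 0], [0.048, 0, 0, 0.09, 0, 0, 0], [0.048, 0, 0, 0.12, 0, 0, 0]],
])

```text
time: 36.45
tool_pos: [0.5436, -0.0187, 0.2108]
tcp_rot: [3.125, 0.292, 0.008]
wrist_force: [-0.7, -1.5, 0.7]
width: 0.561
```

Call:
step_arm([
  [[0.065, 0, -0.01, 0.02, 0, 0, 10], [0.065, 0, -0.03, 0.04, 0, 0, 20], [0.065, 0, -0.05, 0.06, 0, 0, 30], [0.065, 0, -0.07, 0.08, 0, 0, 40], [0.065, 0, -0.09, 0.09, 0, 0, 50], [0.065, 0, -0.11, 0.09, 0, 0, 60], [0.065, 0, -0.11, 0.09, 0, 0, 70], [0.065, 0, -0.11, 0.09, 0, 0, 70]],
])

```text
time: 37.45
tool_pos: [0.5435, -0.129, 0.3006]
tcp_rot: [-2.397, -2.03, -0.009]
wrist_force: [-0.3, -0.4, 0.4]
width: 0.759
```

Call:
step_arm([
  [[0.065, 0, 0, 0, 0, 0, 0], [0.065, 0, 0, 0, 0, 0, 0], [0.065, 0, 0, 0, 0, 0, 0], [0.065, 0, 0, 0, 0, 0, 0], [0.065, 0, 0, 0, 0, 0, 0], [0.065, 0, 0, 0, 0, 0, 0], [0.065, 0, 0, 0, 0, 0, 0], [0.065, 0, 0, 0, 0, 0, 0]],
])

```text
time: 38.45
tool_pos: [0.5435, -0.129, 0.3006]
tcp_rot: [-2.396, -2.03, -0.009]
wrist_force: [0.7, 0.3, -0.2]
width: 0.763
```

```bash
python3 - <<'E'
from m import *
p,d,P=look("w18"); elbow(P,.5305,-.1008,.054); elbow(P,.542,-.0202,.0545); tray(p,P,.415,-.043)
X,Y,Z=P[...,0],P[...,1],P[...,2]
comps(P,(X>.37)&(X<.46)&(Y>-.15)&(Y<.04)&(Z>.053)&(Z<.075),"capT",circ)
cv2.imwrite("pics/w18c.png",cv2.resize(p[60:330,110:400],None,fx=2.6,fy=2.2))
E
```

```text
t 38.5 tcp [ 0.5434 -0.129   0.3006] yaw 80.54 zdir [ 0.004  0.004 -1.   ] F [-0.  -0.9  0.3] w 0.766
n 831 yaw all/barb [np.float64(170.7), np.float64(171.0)] tip [ 0.4852 -0.0905] axis from tip [ 0.5346 -0.0984] zmax 0.052
socket top rect (array([538.2, -78.1]), array([82.8, 37.2]), 82.35) 507
n 887 yaw all/barb [np.float64(-170.2), np.float64(-170.5)] tip [ 0.4937 -0.0277] axis from tip [ 0.543  -0.0195] zmax 0.0534
socket top rect (array([543.9, -20.3]), array([129.6,  37.4]), 88.71) 535
tray rim (array([415.2, -43.6]), array([ 57.1, 160.8]), 4.22) 1078 pct [0.383 0.447] [-0.123  0.036]
capT 678 (array([413.1,   8. ]), 19.8, array([414.5,   7.5])) z [0.0577 0.0603 0.0618]
capT 663 (array([419.9, -95.2]), 19.9, array([421.7, -94.9])) z [0.0569 0.0604 0.0618]
```

View pics/w18c.png

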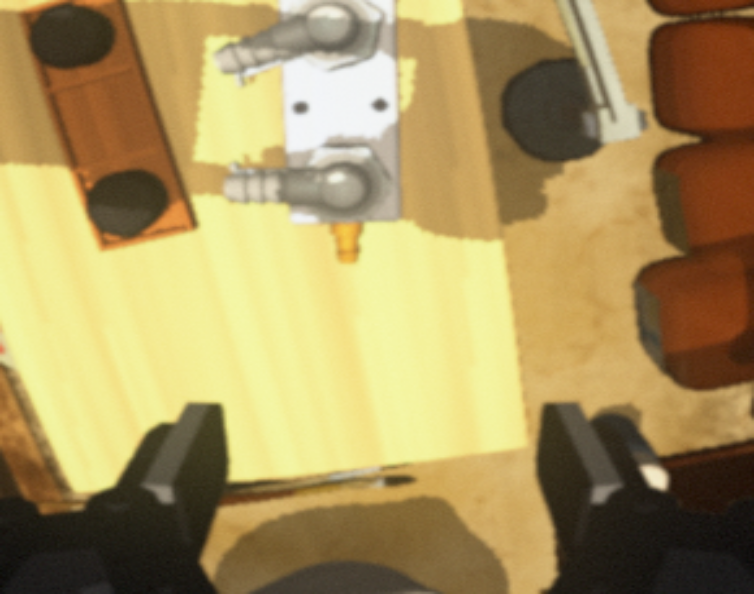

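Both outlets sit over their cradles: measured 170.9° against 170.8°, and 189.6° against about 190.5°. Both caps are upright in the tray, cap 1 is still on its stub, and no elbows are left on the board. Handing in.

```bash
python3 -c "
from workcell import *
print(finish_job())"
```

```text
the job is handed in; nothing more can be done
None
```

The job is handed in after about 38 s of robot time. Only two steel elbows stood on the board, and both are now on the manifold.

| | Stub 3 (right) | Stub 2 (middle) |
|---|---|---|
| Dust cap moved to | tray pocket 3 | tray pocket 1 |
| Clockwise turn | about 136° | about 117° |
| Drop while turning | about 6.8 mm | about 5.6 mm |
| Outlet direction at last look | 170.9° | 189.6° |
| Cradle direction | 170.8° | about 190.5° |

- **Thread:** both elbows went down at close to the thread's lead, so the thread has caught. Their undersides should be about 6 to 7 mm above the bar, worked out from the arm's heights.
- **Tray and bystanders:** the last picture shows both caps upright in their compartments, and the tray did not move. I left stub 1 and its cap alone. I never moved near the jars, the pumice or the red look-alike, but they are outside that last crop.
- **Disagreements:** readings of the middle cradle's direction ranged from about 189° to 191°. A straight-line fit of the cradle arms gave other angles (about 193° for the middle one), and I discounted it as biased. One camera height for the stub 3 elbow read about 2 mm lower than the arm's heights imply.

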